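# Press the fallen label holder home behind the shelf lip

## Task

The label holder of the low bench shelf has fallen on its back. Stand it up on the bench, then take it from above and push it down into the slot behind the shelf's front lip, card facing the front, without forcing it and without disturbing the things on and beside the shelf. A spring tongue in the slot pushes back: press the holder fully home against the slot floor and finish like that, still holding it pressed down.

Things in the scene. Friction and masses are not known exactly. Their poses are not given: they have to be found in the camera images.
- label_holder: Flat aluminium block 18 mm thick (its x), 56 wide (y), 90 tall (z), about 0.16 kg. Origin: centre of its foot, the 18 x 56 mm underside; +z runs from foot to top edge. It starts lying on its back on the bench (+x face down, card up), top edge pointing away from the robot and to its left (0.15 to 0.95 rad from +x towards +y). Upright it stands by itself on its foot.
- card_face (a point): Point on the holder's card side (its -x face, 9 mm from the mid-plane), 58 mm from the foot. The white card lies in a shallow frame in the upper 56 mm of this face; the lower 34 mm are plain metal.
- shelf: Low plywood shelf fixed to the bench, 240 mm wide (its y), board 50 mm high, front towards its -x (roughly to the robot; yaw varies). Origin: on the bench, under the middle of the slot. An aluminium lip, 4 mm thick, runs along the front, its top flared outwards up to 54 mm above the bench. The only slot, open upwards, is behind the lip in the middle.
- slot_floor (a point): Centre of the slot's rigid floor, 14 mm above the bench; axes as the shelf's. The holder's origin comes here when fully home. Here a spring tongue 28 mm long (y) stands 8 mm proud and sinks flush when pressed; it pushes up with about 4 N at first touch, 8 N when flush. If let go, the holder rises again by 5 to 8 mm.
- slot_mouth (a point): Centre of the slot at its mouth, 44 mm above the bench; axes as the shelf's. The slot is 22 mm wide in x and 72 mm long in y, with straight walls from here down to the floor, and a flared lead-in of about 5 mm a side from here up to 54 mm above the bench. The board runs back to shelf x = +101 mm; a fixed 210 mm high tote stands behind the shelf.
- nagura_stone: Small pale dressing stone, 81 x 44 x 23 mm, loose on the left part of the shelf board; leave it alone. Origin: centre of its underside. Left of the shelf, fixed: a hand plane and, past y = 0.49, a plywood jig 183 mm high.
- wood_caddy: Turned dark wooden caddy, 53 mm across and 78 mm high, loose on the right part of the shelf board; leave it alone. Origin: centre of its underside.
- masking_tape: Roll of masking tape, 83 mm across and 18 mm high, loose on the bench between the shelf and the holder; leave it alone. Origin: centre of its underside. Fixed open pine trays, 100 mm high, stand behind: one with its front at x = 0.585 m from y = -0.125 to 0.145, one at x = 0.70 from y = -0.42 to -0.14.
Not all that is in view belongs to the job. Leave any blue look-alike of the label_holder alone.

How it is judged:
On the way:
1. the label holder stands upright on the bench (height (world z) of label_holder below 0.006 m and angle between label_holder's own z axis and vertical below 0.12 rad), for 0.3 s.
At the end, for the whole second after the job is handed in: The holder is in the slot behind the lip, upright within 0.1 rad, card to the shelf's front, its foot within 2 mm of the slot floor (spring tongue pushed flush) and at rest, and the fingers are still on it with more than 3 N (z of label_holder in the frame of slot_floor below 0.002 m and x of label_holder in the frame of slot_floor between -0.005 and 0.005 m and y of label_holder in the frame of slot_floor between -0.012 and 0.012 m and angle between label_holder's own z axis and vertical below 0.1 rad and x of card_face in the frame of shelf below -0.004 m and contact force between the fingers and label_holder above 3 N and linear speed of label_holder below 0.01 m/s); the arm keeps its last pose, push and grip.
It fails at once if the dressing stone is moved by more than 20 mm (distance of nagura_stone from where it was at the start of the episode above 0.02 m).
It fails at once if the wooden caddy is moved by more than 20 mm (distance of wood_caddy from where it was at the start of the episode above 0.02 m).
It fails at once if the tape roll is moved by more than 20 mm (distance of masking_tape from where it was at the start of the episode above 0.02 m).
It fails at once if the holder is forced: more than 60 N between holder and shelf (contact force between label_holder and shelf above 60 N).
It also fails if it takes over 59 s, if anything falls off the work surface, if the arm or the gripper's body presses on something with over 40 N, if the wrist force passes 120 N, or if a joint passes its speed limit or range.

## Robot

A 7-joint arm with a two-finger parallel gripper is mounted at the origin on a cart in front of the work surface, level with it; the furniture and walls round the work are solid. World frame = base frame: x ahead of the robot, y to its left, z up, the work surface at z = 0. Lengths are in m, angles in rad, forces in N, time in s.
With the tool pointing down it reaches from about 0.425 to 0.925 m from the base axis. Payload 6.8 kg.
Tool frame: the origin (TCP) lies on the front face of the gripper's body, between the roots of the fingers; the fingertips stand 73 mm ahead of it and the grasp point (between the pads) lies 54 mm ahead of it (env.nose_length is the distance from the TCP to the fingertips, in m); z points along the fingers, y is the line along which they close (so a half turn about z gives the same grasp; the last joint's range is limited). The gripper opens to 85 mm and grips with 20 to 120 N. Pads are 22 mm wide; open, the fingers measure 114 mm over their backs; the gripper's body (76 mm by 85 mm) begins 54 mm behind the grasp point. The pads swing forward as they close: fully open they stand 13 mm farther back than shut.
Start: joints at [1.064, 0.477, 0.022, 1.555, -0.011, 1.109, -0.083], TCP at [0.262, -0.622, 0.304] pointing down, gripper open.
Joint ranges: [-2.96, 2.96], [-0.34, 2.1], [-1.41, 1.46], [0.24, 2.44], [-1.37, 4.51], [0.17, 1.92], [-2.96, 2.96]. Speed limits (rad/s): [2.39, 2.39, 3.14, 3.14, 3.14, 3.14, 3.14].

## Interface

Orientations are given as a unit quaternion [w, x, y, z].
In Python, from cell import env, kin, camera, calibration, job gives the robot as it stands. The module is installed in compiled form; this text tells all that it offers. Calls block until the motion is done:
- env.reach(position, orientation): joint-space move of the TCP to a pose.
- env.movel(position, velocity=0.15, rot=None, stop_force=None): straight line of the TCP; rot=None keeps the orientation; velocity is the mean speed in m/s. With stop_force (N) it stops when the force on the tool has changed by that much, and returns True; else False.
- env.goto_joints(angles): joint-space move.
- env.grip(opening, f_grip=None): finger opening in m; f_grip is the grip in N (None keeps the last); returns when the fingers have stopped.
- env.dwell(seconds).
- kin.inverse_kinematics(position, orientation): joint angles nearest the present ones, or None.
- env.get_state(): the state.
- camera(name): name is "side" or "top"; returns (picture, depth): 480x640x3 uint8, blue, green, red; 480x640 float32, m along the optical axis (not along the pixel's ray), 0 where there is no reading.
- calibration(name): a dict with "fx", "fy", "cx", "cy" (pixels), "k1" (the pictures are not rectified: a ray, as slopes to the right and down, at radius r is drawn at 1 + k1 r^2 times it, then the intrinsics apply), "rvec" (rotation vector, rad) and "tvec" (3), from world to camera coordinates, as OpenCV has them. Camera axes: x right, y down, z forward; pixel columns grow to the right and rows downward; lengths in m; the calibration is good to about 2 mm. A picture is of the moment at which its call begins. calibration takes no time and is no camera call.
A pose or a line that the arm cannot do raises env.PlanningError and nothing moves.
- job.job_done(): hands the job in; it is judged then, once.
The state is a dict: "time": time; "qpos": joint angles; "joint_velocities": joint speeds; "joint_torque": joint torques, N m; "tcp_pos": TCP position; "orientation": TCP orientation; "force": force on the tool from outside, world axes, zero at the start; "torque": the same for the moment, N m; "opening": finger opening in m; "gripper_force": force on a finger pad.
Only numpy, scipy, OpenCV 4.12 (cv2) and the standard library are available. Lean on these libraries where they do the work, as an engineer would, in place of code of your own. Each camera call takes 0.05 s, during which the arm holds its last target. There are 200 camera calls.

## Working session

There is one attempt and no reset: what is moved stays moved. The work goes in short steps, each a Python script; the robot and the scene stay as the last script left them, time stands still between calls to the robot, and variables do not carry over. Pictures are saved under pics/ and viewed, at most 10 in all, crops included, and the job is handed in when it is done.

```bash
mkdir -p pics; cat > h.py <<'E'
import numpy as np, cv2
from cell import env, kin, camera, calibration, job
from scipy.spatial.transform import Rotation as R
def cal(n):
    c=calibration(n); Rm=R.from_rotvec(np.ravel(c["rvec"])).as_matrix(); return c,Rm,np.ravel(c["tvec"])
def rays(n,uv):
    c,Rm,t=cal(n); K=np.array([[c["fx"],0,c["cx"]],[0,c["fy"],c["cy"]],[0,0,1.]])
    p=cv2.undistortPoints(np.float64(uv).reshape(-1,1,2),K,np.array([c["k1"],0,0,0.])).reshape(-1,2)
    return -Rm.T@t, np.c_[p,np.ones(len(p))]@Rm
def plane(n,uv,z):
    o,d=rays(n,uv); return o+d*((z-o[2])/d[:,2])[:,None]
def cloud(n,depth):
    v,u=np.mgrid[:480,:640]; o,d=rays(n,np.c_[u.ravel(),v.ravel()])
    P=o+d*depth.reshape(-1,1); P[depth.ravel()==0]=np.nan; return P.reshape(480,640,3)
def q(Rm): return R.from_matrix(Rm).as_quat()[[3,0,1,2]]
E
python3 - <<'E'
from h import *
for n in("side","top"):
    p,d=camera(n); cv2.imwrite(f"pics/{n}0.png",p); np.savez(f"{n}0.npz",p=p,d=d); c,Rm,t=cal(n); print(n,c["fx"],c["k1"],-Rm.T@t,Rm[2])
s=env.get_state();print(s["time"],s["tcp_pos"],s["orientation"],s["force"],s["opening"])
E
```

```text
side 493.67946423401304 0.013530854832515085 [0.42498979 0.73394526 0.57704265] [ 0.06526512 -0.83211342 -0.55075196]
top 481.79974897835757 0.025872786573246258 [ 0.2766951  -0.03164614  1.02552303] [ 0.19259448 -0.00973946 -0.9812301 ]
0.1 [ 0.26194536 -0.6216468   0.30301219] [-7.91527027e-04  9.80181375e-01  1.98100460e-01 -2.31816718e-04] [0.28683978 0.99661547 0.43259681] 0.08519951976550606
```

View pics/top0.png

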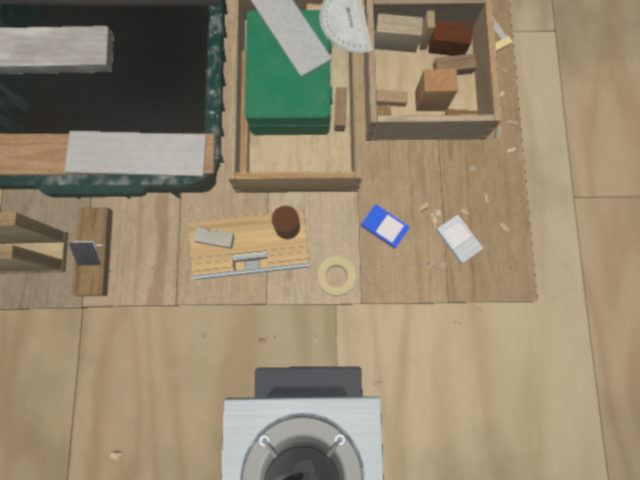

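View pics/side0.png

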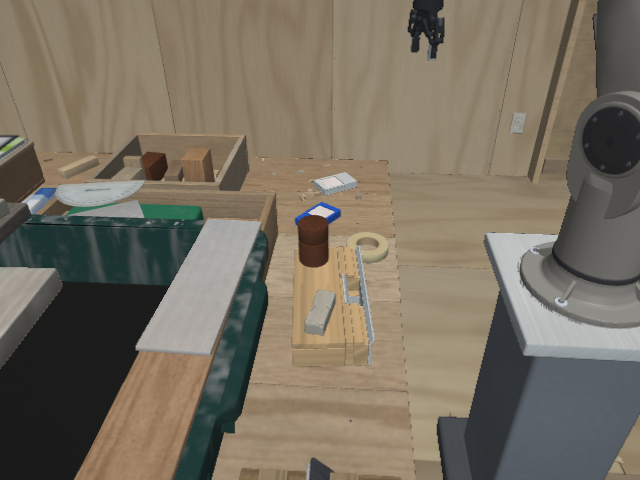

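Candidates: grey/white card block at top (460,238), side (335,184), which matches the aluminium holder. The blue look-alike at top (386,226), side (318,215), is to be left alone. The pale nagura stone is at (213,237). I choose (460,238). The shelf slot is at about (250,262), and the tape roll at (337,275).

```bash
python3 - <<'E'
from h import *
z=np.load("top0.npz");p,d=z["p"],z["d"]
hsv=cv2.cvtColor(p,cv2.COLOR_BGR2HSV)
m=np.zeros((480,640),np.uint8); m[205:272,428:492]=1
hm=((hsv[...,1]<45)&(hsv[...,2]>120)&(m>0)).astype(np.uint8)
n,l,st,ce=cv2.connectedComponentsWithStats(hm); i=1+np.argmax(st[1:,4]); hm=(l==i).astype(np.uint8)
c=max(cv2.findContours(hm,0,2)[0],key=cv2.contourArea)
P=plane("top",c.reshape(-1,2),0.018)[:,:2]
r=cv2.minAreaRect((P*1000).astype(np.float32));print("holder",st[i],r,cv2.boxPoints(r))
C=cloud("top",d); print("z holder",np.nanpercentile(C[hm>0][:,2],[5,50,95]))
# white card centroid
w=((hsv[...,1]<15)&(hsv[...,2]>200)&(l==i))
a=p[200:275,425:500]; b=p[205:300,180:320]
a=cv2.resize(a,(475,475),interpolation=2); b=cv2.resize(b,(800,543),interpolation=2)
cv2.imwrite("pics/ca.png",a);cv2.imwrite("pics/cb.png",b)
# heights around the shelf
for row in range(205,285,6): print(row,[ -1 if np.isnan(v) else int(v*1000) for v in C[row,184:316:6,2]])
E
```

```text
holder [ 436  215   47   48 1220] ((474.1529846191406, -335.2212829589844), (91.77812194824219, 61.93586349487305), 33.26384735107422) [[ 418.7969  -334.49725]
 [ 452.76846 -386.28516]
 [ 529.50903 -335.9453 ]
 [ 495.5375  -284.1574 ]]
z holder [0.0035433  0.01624489 0.01985891]
205 [4, -1, 1, 0, -1, 2, -2, 5, -2, 0, 1, 3, 1, 1, 0, -2, 0, 125, 1, 2, 1, 0]
211 [3, -2, 0, 0, 0, 0, 0, 0, 0, 0, -1, 0, 4, 0, -3, 127, 125, 130, 130, 52, 1, 0]
217 [0, 1, 0, 0, 0, 2, 0, 0, 50, 51, 50, 48, 50, 49, 49, 125, 130, 127, 126, 127, 46, -1]
223 [0, 52, 49, 48, 51, 53, 49, 49, 53, 50, 50, 53, 47, 50, 47, 129, 127, 128, 128, 121, 49, -1]
229 [-2, 48, 74, 76, 67, 50, 50, 50, 47, 53, 48, 51, 51, 48, 52, 51, 126, 126, 125, 82, 51, -3]
235 [-2, 50, 73, 73, 71, 75, 73, 71, 74, 51, 48, 49, 48, 49, 47, 50, 74, 91, 80, 48, 49, -1]
241 [-3, 49, 70, 75, 76, 71, 71, 73, 70, 48, 49, 53, 50, 50, 54, 51, 50, 49, 51, 46, 50, 0]
247 [0, 50, 51, 49, 51, 47, 48, 58, 56, 52, 52, 51, 50, 50, 51, 51, 47, 50, 49, 50, 51, -1]
253 [0, 51, 48, 47, 49, 50, 49, 49, 49, 45, 42, 42, 55, 55, 48, 49, 48, 49, 45, 50, 49, 0]
259 [-2, 49, 47, 49, 49, 48, 52, 51, 52, 42, 36, 29, 21, 13, 47, 47, 49, 51, 50, 48, 45, 0]
265 [3, 2, 50, 51, 48, 49, 51, 51, 50, 15, 14, 21, 21, 11, 13, 48, 44, 47, 50, 50, 53, 1]
271 [0, 2, 44, 40, 44, 46, 43, 44, 45, 49, 54, 54, 53, 13, 7, 2, -1, -1, 0, 0, 0, 1]
277 [2, -1, 56, 28, 14, 3, 0, -1, 0, 3, 0, 0, -2, -2, 1, 0, 0, 0, 0, 2, -4, 1]
283 [-1, 0, 0, -1, -1, 0, 1, 0, 1, 3, -1, 0, 0, 0, 2, 1, -4, 0, -1, 0, 3, 1]
```

View pics/ca.png

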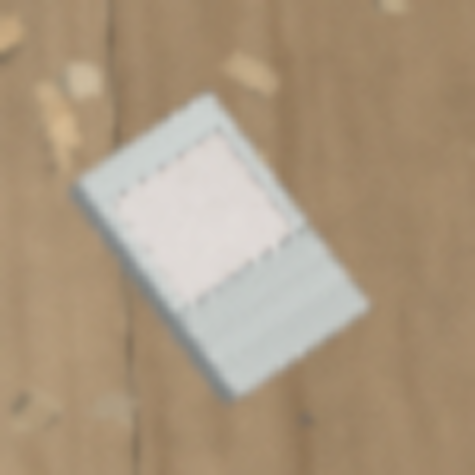

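View pics/cb.png

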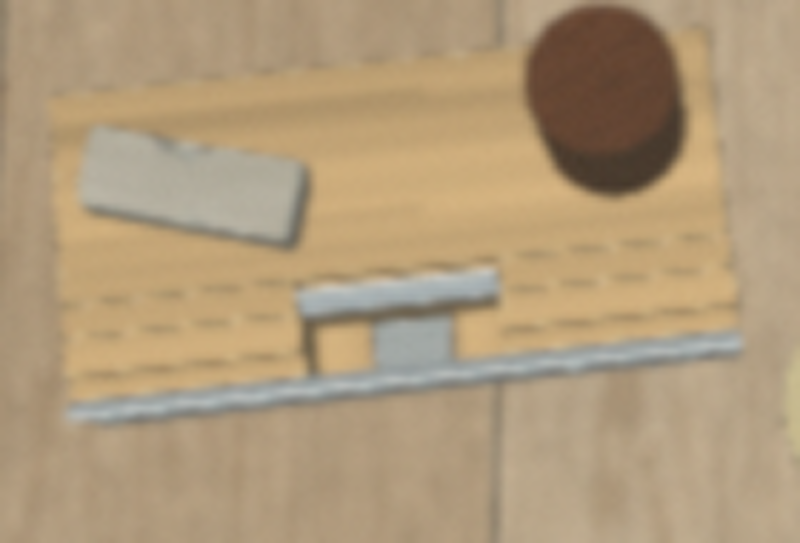

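The crop shows the chosen block with its white card in the upper-left part and plain metal at the lower right. The foot edge is therefore the near-right one, and the top edge points away and left, as described. The shelf crop shows the lip running from (68,412) to (742,342), the rear lead-in strip at (297–497, 268–315) and the tongue at (413,343). The stone is on the left and the caddy on the right.

```bash
python3 - <<'E'
from h import *
for n,roi in(("top",(205,285,182,316)),("side",(240,372,285,380))):
    z=np.load(n+"0.npz");p,d=z["p"],z["d"]; hsv=cv2.cvtColor(p,cv2.COLOR_BGR2HSV).astype(int)
    r=np.zeros((480,640),bool); r[roi[0]:roi[1],roi[2]:roi[3]]=1
    C=cloud(n,d)
    g=((p[...,0].astype(int)>p[...,2]-12)&(hsv[...,2]>90)&r).astype(np.uint8)
    k,l,st,ce=cv2.connectedComponentsWithStats(g)
    for i in range(1,k):
        if st[i,4]<25: continue
        v,u=np.nonzero(l==i); uv=np.c_[u,v]
        zz=C[l==i][:,2]; print(n,st[i],ce[i].round(1),"z",np.nanpercentile(zz,[10,50,90]).round(3))
        for zp in (.05,.054):
            P=plane(n,uv,zp)[:,:2]*1000; b=cv2.minAreaRect(P.astype(np.float32)); print("  ",zp,np.round(b[0],1),np.round(b[1],1),round(b[2],1),"mean",P.mean(0).round(1))
    # board
    b=(np.abs(C[...,2]-.05)<.012)&r
    b=cv2.morphologyEx(b.astype(np.uint8),cv2.MORPH_OPEN,np.ones((3,3)))
    k,l,st,ce=cv2.connectedComponentsWithStats(b); i=1+np.argmax(st[1:,4]); v,u=np.nonzero(l==i)
    bb=cv2.minAreaRect((plane(n,np.c_[u,v],.05)[:,:2]*1000).astype(np.float32)); print(n,"board",np.round(bb[0],1),np.round(bb[1],1),bb[2], cv2.boxPoints(bb).round(0).tolist())
    # back edge/ side edges of board: from depth steps
E
python3 - <<'E'
from h import *
o1,d1=None,None
def tri(a,b):
    o1,d1=rays("top",[a]);o2,d2=rays("side",[b]);A=np.c_[d1[0],-d2[0]];t=np.linalg.lstsq(A,o2-o1,rcond=None)[0]
    x,y=o1+t[0]*d1[0],o2+t[1]*d2[0]; print(((x+y)/2).round(4),np.linalg.norm(x-y).round(4))
f=lambda x,y:(180+x/5.714-.4,205+y/5.714-.4)
# near(left) end of lip, far (right) end
tri(f(68,412),(371,360)); tri(f(742,345),(357,247))
for z in(.0,.018):
  z0=np.load("side0.npz")
p=z0["p"];hsv=cv2.cvtColor(p,cv2.COLOR_BGR2HSV); m=np.zeros((480,640),np.uint8); 
m[165:200,305:365]=((hsv[165:200,305:365,1]<45)&(hsv[165:200,305:365,2]>120))
c=max(cv2.findContours(m,0,2)[0],key=cv2.contourArea); P=plane("side",c.reshape(-1,2),.018)[:,:2]*1000
r=cv2.minAreaRect(P.astype(np.float32)); print("holder side",r,cv2.boxPoints(r))
E
```

```text
top [233 253  34   7 148] [249.5 256.1] z [0.043 0.049 0.054]
   0.05 [435.1 105.6] [ 9.2 68. ] 5.9 mean [435.3 105.7]
   0.054 [434.5 105. ] [ 9.1 67.7] 5.9 mean [434.6 105.1]
top [192 261 118  18 526] [251.3 269.6] z [0.016 0.049 0.054]
   0.05 [413.4 103.4] [ 24.9 237.9] 5.6 mean [407.3 101.5]
   0.054 [412.8 102.8] [ 24.8 236.9] 5.6 mean [406.8 100.9]
top board [462.4 108.7] [119.1 241.3] 5.677978992462158 [[391.0, 223.0], [415.0, -17.0], [534.0, -5.0], [510.0, 235.0]]
side [342 245  33 120 811] [361. 299.] z [0.021 0.049 0.053]
   0.05 [419.1 125. ] [ 37.9 283.7] 5.8 mean [410.9 127.8]
   0.054 [419.1 129.6] [ 37.6 281.6] 5.8 mean [411.  132.4]
side [305 295  30  41 213] [317.9 324.3] z [0.055 0.065 0.07 ]
   0.05 [474.3 168. ] [90.8 30.7] 80.9 mean [474.4 193.1]
   0.054 [473.9 172.3] [90.1 30.5] 80.9 mean [474.  197.2]
side board [461.7 115. ] [120.1 249.1] 5.808700084686279 [[389.0, 233.0], [415.0, -15.0], [534.0, -3.0], [509.0, 245.0]]
[0.3959 0.2302 0.0195] 0.004
[ 0.4174 -0.0169  0.0458] 0.0024
holder side ((474.496337890625, -320.6494140625), (104.10961151123047, 82.76864624023438), 32.9825439453125) [[ 408.30194 -314.2725 ]
 [ 453.3598  -383.70187]
 [ 540.69073 -327.02634]
 [ 495.63287 -257.59695]]
```

```bash
cat >> h.py <<'E'
yaw=np.deg2rad(33.2); u=np.array([np.cos(yaw),np.sin(yaw),0]); n_=np.array([-u[1],u[0],0]); up=np.array([0,0,1.])
foot=np.array([.4374,-.3629,.009])
RL=np.c_[-up,n_,u]              # holder lying
def RU(psi): return np.c_[[np.cos(psi),np.sin(psi),0],[-np.sin(psi),np.cos(psi),0],up]
def tool(al,s):                  # tool axes in holder frame
    z=np.array([np.cos(al),0,-np.sin(al)]); y=np.array([0,s,0.]); return np.c_[np.cross(y,z),y,z]
def tcp(Rh,oh,al,s,g,depth=0.054): # g grasp point in holder frame, depth = TCP-to-point
    T=tool(al,s); return oh+Rh@(np.array(g)-depth*T[:,2]), Rh@T
SH=np.array([.4217,.1045,0]); SY=.099
E
python3 - <<'E'
from h import *
print("blue/tape",plane("top",[(386,226),(337,275)],.018).round(3))
for s in(1,-1):
  for deg in(0,15,30,45,55):
    al=np.deg2rad(deg); out=[]
    p,Rt=tcp(RL,foot,al,s,(-.003,0,.065)); a=kin.inverse_kinematics(p,q(Rt)); out.append(None if a is None else np.round(a,2).tolist())
    for psi in (-.3,.0,.3,.58,):
      for oh in ((.47,-.34,.0),(.55,-.3,0.)):
        p,Rt=tcp(RU(psi),np.array(oh),al,s,(-.003,0,.065)); a=kin.inverse_kinematics(p,q(Rt)); out.append(None if a is None else (psi,oh[0],np.round(a,1).tolist()))
    print(s,deg,*[o for o in out],sep="\n  ")
E
```

```text
blue/tape [[ 0.503 -0.181  0.018]
 [ 0.398 -0.074  0.018]]
1
  0
  [1.29, 1.05, -1.2, 1.86, 1.13, 1.11, 1.79]
  (-0.3, 0.47, [2.1, 2.1, -1.2, 2.3, 3.5, 0.6, 0.3])
  (-0.3, 0.55, [0.7, 1.2, -0.2, 2.4, 3.5, 1.9, -1.3])
  (0.0, 0.47, [0.9, 1.1, 0.0, 2.3, 4.1, 1.7, -1.4])
  (0.0, 0.55, [0.5, 1.2, 0.2, 2.3, 3.8, 1.9, -1.6])
  (0.3, 0.47, [1.9, 1.5, -1.0, 2.0, -1.1, 0.6, -1.8])
  (0.3, 0.55, [1.8, 1.7, -1.2, 2.0, -1.1, 0.3, -1.8])
  (0.58, 0.47, [1.4, 1.1, -0.4, 1.9, -1.3, 1.3, -1.8])
  (0.58, 0.55, [1.4, 1.2, -0.6, 1.9, -1.3, 1.1, -1.8])
1
  15
  [1.14, 1.11, -1.2, 1.77, 1.18, 1.41, 1.69]
  None
  (-0.3, 0.55, [1.6, 1.6, -1.2, 2.4, 3.2, 1.1, -0.1])
  (0.0, 0.47, [2.0, 1.5, -1.2, 2.3, 3.4, 0.3, -0.1])
  (0.0, 0.55, [1.8, 1.5, -1.2, 2.3, 3.3, 0.5, -0.2])
  (0.3, 0.47, [1.8, 1.2, -1.0, 2.1, -1.3, 0.4, -1.8])
  (0.3, 0.55, [0.3, 1.1, 0.6, 2.2, 4.1, 1.8, -1.8])
  (0.58, 0.47, [1.4, 1.0, -0.4, 1.9, -1.3, 1.1, -1.9])
  (0.58, 0.55, [1.3, 1.0, -0.6, 1.9, -1.3, 0.9, -1.9])
1
  30
  [1.01, 1.2, -1.2, 1.67, 1.24, 1.71, 1.63]
  None
  (-0.3, 0.55, [1.5, 1.2, -1.2, 2.4, 2.8, 1.0, -0.3])
  (0.0, 0.47, 
[... 2852 characters left out ...]
-2.9])
  (0.3, 0.47, [1.5, 0.7, -0.7, 2.1, -1.2, 0.3, 0.8])
  (0.3, 0.55, [1.6, 1.1, -1.2, 2.1, 1.3, 0.3, -1.6])
  (0.58, 0.47, [1.3, 0.7, -0.5, 2.0, -0.9, 0.6, 0.7])
  (0.58, 0.55, [1.2, 0.8, -0.6, 2.0, -0.9, 0.5, 0.6])
-1
  55
  [0.11, 1.01, 0.11, 1.54, 0.53, 1.39, -1.11]
  (-0.3, 0.47, [1.1, 0.6, -0.6, 2.3, 2.8, 0.2, 2.3])
  (-0.3, 0.55, [0.9, 0.6, -0.6, 2.2, 2.4, 0.3, 2.6])
  (0.0, 0.47, [1.6, 0.9, -1.2, 2.2, 1.6, 0.4, -2.2])
  (0.0, 0.55, [1.4, 0.9, -1.2, 2.1, 1.7, 0.4, -2.4])
  (0.3, 0.47, [1.3, 0.6, -0.6, 2.1, -0.9, 0.3, 0.4])
  (0.3, 0.55, [1.1, 0.7, -0.6, 2.1, -0.8, 0.2, 0.2])
  (0.58, 0.47, [1.2, 0.7, -0.5, 2.0, -0.7, 0.5, 0.4])
  (0.58, 0.55, [1.1, 0.7, -0.5, 1.9, -0.7, 0.5, 0.3])
```

```bash
python3 - <<'E'
from h import *
al=np.deg2rad(25)
p,Rt=tcp(RL,foot,al,-1,(0,0,.065),.073)   # fingertip at mid-thickness height z=.009
env.grip(.066,30)
env.reach(p+[0,0,.12],q(Rt)); env.movel(p+[0,0,.03],.15)
s0=env.get_state()
hit=env.movel(p+[0,0,-.02],.03,stop_force=4); s=env.get_state()
print(hit,(s["tcp_pos"]-p).round(4),(s["force"]-s0["force"]).round(2),s["time"],s["opening"])
pp,_=camera("side"); a=pp[120:240,260:420]; cv2.imwrite("pics/g1.png",cv2.resize(a,(800,600)))
E
```

```text
True [-0.      0.     -0.0121] [0.06 0.97 4.77] 3.9167 0.06581625204849227
```

View pics/g1.png

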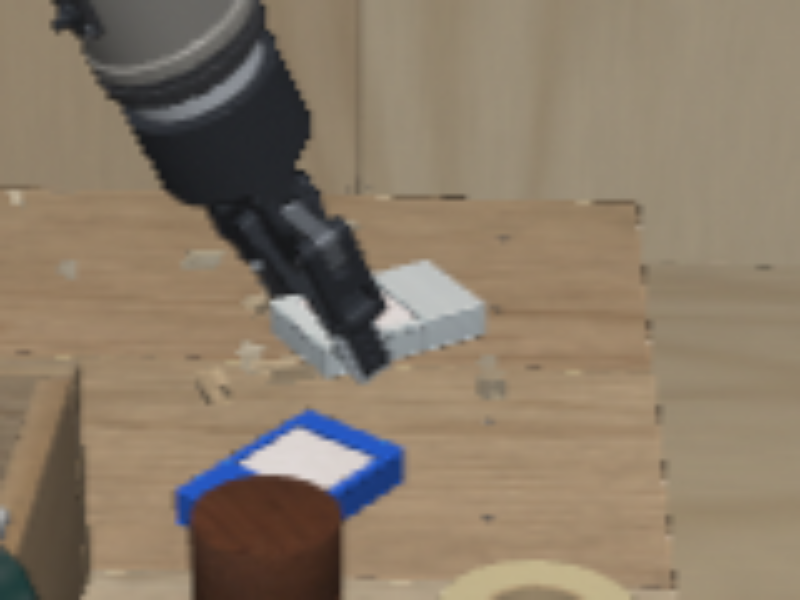

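The gripper straddles the aluminium holder at (380,320) in the crop. One fingertip is at (370,375) beside its side face, and the blue block is clear at (300,460). Next: grip, lift, turn upright and lower until contact.

```bash
python3 - <<'E'
from h import *
al=np.deg2rad(25)
s=env.get_state(); p0=s["tcp_pos"]
env.movel(p0+[0,0,.002],.03); g=env.grip(.04,45); s=env.get_state(); print("opening",s["opening"],s["gripper_force"])
pt=np.array(s["tcp_pos"]); w=np.array(s["orientation"]); Rt=R.from_quat(w[[1,2,3,0]]).as_matrix()
rel=RL.T@(pt-foot); Rr=RL.T@Rt      # tcp in holder frame
env.movel(pt+[0,0,.10],.15)
o=np.array([.47,-.34,0]); U=RU(yaw); tp=o+U@rel; tq=q(U@Rr)
try: env.movel(tp+[0,0,.06],.10,rot=tq)
except env.PlanningError as e: print("line fail",e); env.reach(tp+[0,0,.06],tq)
env.movel(tp+[0,0,.012],.15)
f0=env.get_state()["force"]; hit=env.movel(tp+[0,0,-.012],.02,stop_force=3); s=env.get_state()
print(hit,(s["tcp_pos"]-tp).round(4),(s["force"]-f0).round(2),s["time"],s["opening"])
for n,(a,b,c,d) in {"side":(120,240,260,420),"top":(190,300,400,520)}.items():
    pp,_=camera(n); cv2.imwrite(f"pics/u_{n}.png",pp); x=cv2.resize(pp[a:b,c:d],(400,300) if n=="side" else (327,300)); globals()[n]=x
cv2.imwrite("pics/u.png",np.hstack([side,top]))
E
```

```text
opening 0.055173294481232954 51.18214152753353
True [ 0.0002 -0.0001  0.0004] [-0.41 -0.72  3.84] 8.6833 0.0549224688785516
```

View pics/u.png

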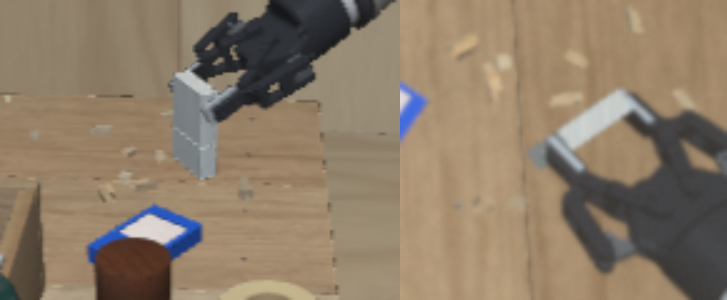

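The holder is upright on its foot, gripped by its sides, with the card side toward the robot. Next: release, back off and measure where it stands.

```bash
python3 - <<'E'
from h import *
env.grip(.085,45)
s=env.get_state(); w=np.array(s["orientation"]); z=R.from_quat(w[[1,2,3,0]]).as_matrix()[:,2]
p=np.array(s["tcp_pos"])-.10*z; env.movel(p,.15); env.movel(p+[-.08,-.03,.15],.25)
env.dwell(.3)
pp,d=camera("top"); cv2.imwrite("pics/st.png",pp); C=cloud("top",d)
m=((np.abs(C[...,2]-.09)<.008)&(abs(C[...,0]-.47)<.06)&(abs(C[...,1]+.34)<.06)).astype(np.uint8)
v,u_=np.nonzero(m); print(len(v),env.get_state()["time"])
hsv=cv2.cvtColor(pp,cv2.COLOR_BGR2HSV)
x0,y0=u_.min()-12,v.min()-12;x1,y1=u_.max()+12,v.max()+12
for nm,mm in(("depth",m),("sat",((hsv[...,1]<60)&(hsv[...,2]>110)).astype(np.uint8))):
    k=np.zeros_like(mm);k[y0:y1,x0:x1]=mm[y0:y1,x0:x1]
    v,u_=np.nonzero(k);P=plane("top",np.c_[u_,v],.09)[:,:2]*1000;r=cv2.minAreaRect(P.astype(np.float32));print(nm,len(v),r,P.mean(0))
cv2.imwrite("pics/stc.png",cv2.resize(pp[y0-10:y1+10,x0-10:x1+10],(500,500),interpolation=cv2.INTER_NEAREST))
E
```

```text
257 11.2
depth 257 ((469.3748474121094, -337.743408203125), (17.797212600708008, 57.96100616455078), 33.68715286254883) [ 469.44683819 -337.82752991]
sat 426 ((462.4842224121094, -327.41265869140625), (20.638965606689453, 85.9654312133789), 32.74452209472656) [ 463.19528906 -328.52065555]
```

View pics/stc.png

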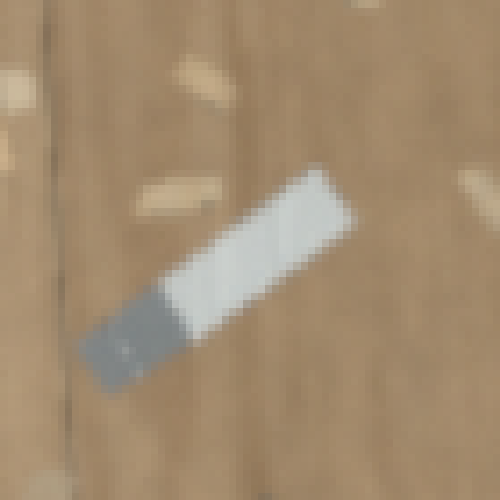

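The holder stands upright: bright top face at (255,255) in the crop, with its shaded left side visible. It is at (0.469,-0.338) with yaw about 33.6°, as intended. Next, regrasp from above across the thickness and carry it over the slot.

```bash
cat >> h.py <<'E'
def down(psi,s): # tool down, y along s*heading psi
    y=s*np.array([np.cos(psi),np.sin(psi),0]); z=-up; return np.c_[np.cross(y,z),y,z]
E
python3 - <<'E'
from h import *
H=np.array([.4694,-.3378,0]); psi=np.deg2rad(33.6)
best=None
for s in(1,-1):
    a=[kin.inverse_kinematics(P,q(down(ps,s))) for P,ps in((H+[0,0,.126],psi),(SH+[0,0,.14],SY),(SH+[0,0,.28],SY))]
    print(s,*[None if x is None else np.round(x,2) for x in a])
    if all(x is not None for x in a):
        c=max(np.abs(np.array(a)[:,6]).max(),np.abs(a[1]-a[0]).max()); best=min(best or (9,0),(c,s))
s=best[1]; print("use",s)
Q=q(down(psi,s)); env.grip(.05,60)
env.reach(H+[0,0,.25],Q); env.movel(H+[0,0,.16],.2)
f0=env.get_state()["force"]
if env.movel(H+[0,0,.126],.06,stop_force=5): print("HIT",env.get_state()["tcp_pos"],env.get_state()["force"]-f0); raise SystemExit
env.grip(.0,60); st=env.get_state(); print("open",st["opening"],st["gripper_force"],(st["force"]-f0).round(2))
env.movel(H+[0,0,.29],.15)
try: env.movel(SH+[0,0,.29],.2,rot=q(down(SY,s)))
except env.PlanningError as e: print(e); env.reach(SH+[0,0,.29],q(down(SY,s)))
st=env.get_state(); print(st["tcp_pos"],st["time"],st["opening"])
env.movel(SH+[0,0,.216],.15)   # foot at .09
ims=[]
for n in("top","side"):
    pp,d=camera(n); cv2.imwrite(f"pics/o_{n}.png",pp); np.savez(n+"1.npz",p=pp,d=d)
    ims.append(cv2.resize(pp[205:295,180:320] if n=="top" else pp[200:330,270:430],(400,300)))
cv2.imwrite("pics/o.png",np.hstack(ims)); print(open and s)
E
```

```text
1 [ 1.06  0.66 -0.72  1.89  0.59  0.82  0.61] [ 0.14  0.41 -0.62  2.21  0.41  0.63 -0.67] [ 0.65  0.29 -1.17  2.07  0.32  0.98 -0.59]
-1 [ 0.21  0.58  0.4   1.95 -0.35  0.68 -1.73] [ 0.56  0.65 -1.19  2.19  0.83  0.87  2.09] [ 0.65  0.29 -1.17  2.07  0.32  0.98  2.55]
use 1
open 0.017380221446207312 58.73206973075867 [-1.14 -0.58  2.34]
[0.4217174  0.10393545 0.28990827] 17.975 0.017429401369564727
1
```

View pics/o.png

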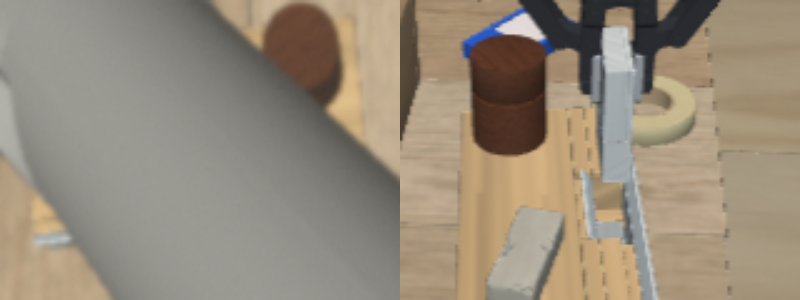

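The side view shows the holder hanging upright at (617,105), directly above the slot at (607,205). The caddy and stone are untouched. Next, lower slowly with force sensing.

```bash
python3 - <<'E'
from h import *
env.movel(SH+[0,0,.186],.08); f0=np.array(env.get_state()["force"])
hit=env.movel(SH+[0,0,.150],.02,stop_force=4); st=env.get_state()
print(hit,(st["tcp_pos"]-SH).round(4),(st["force"]-f0).round(2),st["torque"],st["time"])
np.save("f0.npy",f0)
E
```

```text
False [ 1.000e-04 -0.000e+00  1.501e-01] [ 0.4  -1.37 -0.74] [ 0.05861394 -0.02459193 -0.06051521] 21.1917
```

```bash
python3 - <<'E'
from h import *
f0=np.load("f0.npy")
for z in np.arange(.148,.1325,-.001):
    hit=env.movel(SH+[0,0,z],.01,stop_force=10); st=env.get_state(); f=st["force"]-f0
    print(round(z,3),hit,st["tcp_pos"][2].round(4),f.round(1),round(st["opening"],4),round(st["time"],1))
    if hit or f[2]>16 or np.hypot(f[0],f[1])>12: break
env.dwell(.5); st=env.get_state(); print(st["tcp_pos"].round(4),(st["force"]-f0).round(1),st["gripper_force"])
E
```

```text
0.148 False 0.1482 [ 1.1 -1.2  3.3] 0.0173 21.5
0.147 False 0.1471 [-0.3 -1.4  3.6] 0.0174 21.8
0.146 False 0.146 [ 0.5 -1.5  3.8] 0.0172 22.0
0.145 False 0.145 [ 0.6 -1.3  5.4] 0.0177 22.3
0.144 False 0.144 [ 1.  -0.6  5. ] 0.017 22.5
0.143 False 0.143 [ 1.8 -0.9  5.7] 0.0175 22.8
0.142 False 0.1421 [ 0.6 -0.5  7.1] 0.0173 23.0
0.141 False 0.1411 [ 1.1 -2.5  6.7] 0.0175 23.3
0.14 False 0.1403 [-0.2 -2.4  9.3] 0.0173 23.5
0.139 False 0.1402 [-4.1 -4.  26.4] 0.0174 23.8
[0.4219 0.1047 0.1402] [-4.3 -3.3 27.2] 62.27078139781952
```

The force ramp matches the tongue (3.3 to 9 N), followed by the rigid floor at exactly the expected height. One last look before handing in.

```bash
python3 - <<'E'
from h import *
pp,d=camera("side"); cv2.imwrite("pics/end.png",cv2.resize(pp[200:350,270:430],(640,600)))
E
```

```text
(no output)
```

View pics/end.png

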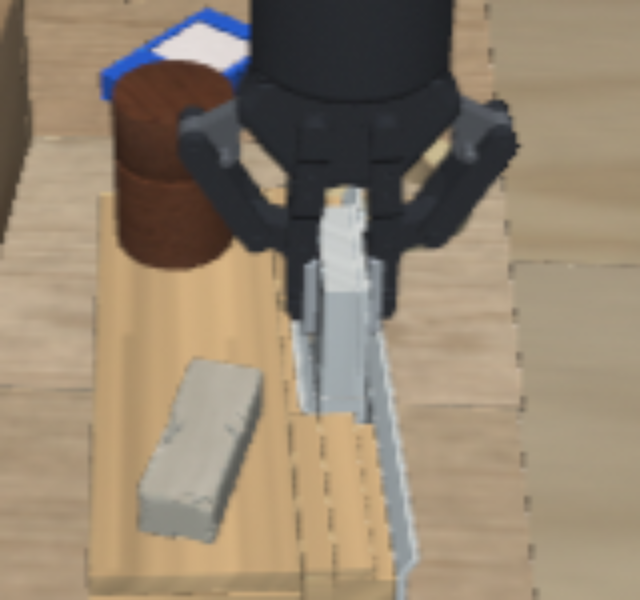

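The holder is upright in the slot behind the lip at (345,350), still gripped. The stone (200,450) and caddy (175,165) are in place.

```bash
python3 -c "
from h import *
print(job.job_done(), env.get_state()['time'])"
```

```text
the job is handed in; nothing more can be done
the job is handed in; nothing more can be done
```

The label holder was stood up on the bench, then pushed fully home in the slot with its card to the front; I handed it in at about 24 s, still gripped and pressed down with about 27 N (the hand-in call returned no verdict).

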